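# Sort the busbar parts into their trays

### The job

Clear the parts beside the bender into their trays: the two bent copper parts (the L and the Z) into the blue tray, the two straight copper links into the yellow tray, and the steel die into the grey tray. Set each one down gently, the same way up as you found it and flat on the tray's floor, not on the rim or on another part. Leave the red tape measure where it lies.

Things in the scene. Friction and masses are not known exactly. Their poses are not given: they have to be found in the camera images.
- angle_mid (a point): bent copper part, L-shaped seen from above, 0.23 kg, standing on edge, 30 mm high, of 8 mm thick bar. The point lies half-way up inside the long leg, 4 mm from the centre of mass: grip here, across the 8 mm (along its y). Long leg runs along its x from -49 to +31 mm (y -4 to +4); the short leg at the +x end reaches to y = +31 mm. z up
- zpart_mid (a point): bent copper part, Z-shaped seen from above, 0.27 kg, standing on edge, 30 mm high, of 8 mm thick bar. The point is its centre, half-way up inside the middle web: grip here, across the 8 mm (along its y). Web runs along its x from -40 to +40 mm; at +x a flange reaches to y = +29 mm, at -x one to y = -29 mm. z up
- long_link_mid (a point): straight flat copper link lying flat, 90 (x) x 30 (y) x 10 mm thick, a hole near each end, 0.22 kg; the point is its centre, half-way up; grip across the 30 mm. z up
- short_link_mid (a point): straight flat copper link lying flat, 52 (x) x 30 (y) x 10 mm thick, one hole in the middle, 0.13 kg; the point is its centre, half-way up; grip across the 30 mm. z up
- die_mid (a point): dark steel press die, a block 60 (x) x 40 (y) x 35 mm high with a V groove along x in its top, 0.45 kg; the point is its centre, half-way up; grip across the 40 mm. z up
- tape_mid (a point): red tape measure lying on the bench, 60 x 56 x 32 mm high, loose; the point is its centre, half-way up. To be left where it lies
- blue_tray: blue open tray, outside 140 (x) x 210 (y) x 24 mm high, walls and floor 4 mm, fixed to the bench; origin at the centre of its underside, the inner floor is 4 mm above it; inside 132 (x) x 202 (y) mm, no dividers; z up, turned up to 0.15 rad
- yellow_tray: yellow open tray, outside 140 (x) x 210 (y) x 24 mm high, walls and floor 4 mm, fixed to the bench; origin at the centre of its underside, the inner floor is 4 mm above it; inside 132 (x) x 202 (y) mm, no dividers; z up, turned up to 0.15 rad
- grey_tray: grey open tray, outside 140 (x) x 210 (y) x 24 mm high, walls and floor 4 mm, fixed to the bench; origin at the centre of its underside, the inner floor is 4 mm above it; inside 132 (x) x 202 (y) mm, no dividers; z up, turned up to 0.15 rad

How it is judged (in metres and radians):
At the end, for the whole second after the job is handed in: L and Z in the blue tray, both links in the yellow, die in the grey: each point within 62 mm (x) and 97 mm (y) of the tray's centre, within 4 mm of its resting height on the floor, tilted under 0.15 rad from the way up it was found, released and at rest (under 0.02 m/s) (x of angle_mid in the frame of blue_tray between -0.062 and 0.062 m and y of angle_mid in the frame of blue_tray between -0.097 and 0.097 m and z of angle_mid in the frame of blue_tray between 0.015 and 0.023 m and angle between each of angle_mid, zpart_mid, long_link_mid, short_link_mid, die_mid's own z axis and vertical below 0.15 rad and linear speed of each of angle, zpart, long_link, short_link, die below 0.02 m/s and x of zpart_mid in the frame of blue_tray between -0.062 and 0.062 m and y of zpart_mid in the frame of blue_tray between -0.097 and 0.097 m and z of zpart_mid in the frame of blue_tray between 0.015 and 0.023 m and x of long_link_mid in the frame of yellow_tray between -0.062 and 0.062 m and y of long_link_mid in the frame of yellow_tray between -0.097 and 0.097 m and z of long_link_mid in the frame of yellow_tray between 0.005 and 0.013 m and x of short_link_mid in the frame of yellow_tray between -0.062 and 0.062 m and y of short_link_mid in the frame of yellow_tray between -0.097 and 0.097 m and z of short_link_mid in the frame of yellow_tray between 0.005 and 0.013 m and x of die_mid in the frame of grey_tray between -0.062 and 0.062 m and y of die_mid in the frame of grey_tray between -0.097 and 0.097 m and z of die_mid in the frame of grey_tray between 0.0175 and 0.0255 m); the robot touches nothing.
It fails at once if the tape measure is moved by more than 15 mm (distance of tape_mid from where it was at the start of the episode above 0.015 m).
It fails at once if a part is dropped: it falls, touching nothing, from more than 20 mm above the tray floor ((height (world z) of angle_mid above 0.041 m and contact force between angle and anything else below 0.02 N) or (height (world z) of zpart_mid above 0.041 m and contact force between zpart and anything else below 0.02 N) or (height (world z) of long_link_mid above 0.031 m and contact force between long_link and anything else below 0.02 N) or (height (world z) of short_link_mid above 0.031 m and contact force between short_link and anything else below 0.02 N) or (height (world z) of die_mid above 0.0435 m and contact force between die and anything else below 0.02 N)).
It also fails if it takes over 128 s, if anything falls off the work surface, if the arm or the gripper's body presses on something with over 40 N, if the wrist force passes 120 N, or if a joint passes its speed limit or range.

### The arm

A 6-joint arm with a two-finger parallel gripper is mounted at the origin on the work surface. World frame = base frame: x ahead of the robot, y to its left, z up, the work surface at z = 0. Lengths are in m, angles in degrees, forces in N, time in s.
With the tool pointing down it reaches from about 0.375 to 0.9 m from the base axis. Payload 3.1 kg.
Tool frame: the origin (TCP) lies at the very end of the fingers, on their centre line; the grasp point (between the pads) lies bot.grip_point_offset behind it (bot.grip_point_offset is the distance from the TCP to the grasp point, in m); z points along the fingers, y is the line along which they close (so a half turn about z gives the same grasp; the last joint's range is limited). The gripper opens to 87 mm and grips with 3 to 60 N. Pads are 19 mm wide; open, the fingers measure 117 mm over their backs; the gripper's body (75 mm by 190 mm) begins 51 mm behind the grasp point.
Start: joints at [-82.076, 30.224, 82.088, -0, 67.689, -10.227], TCP at [0.195, -0.594, 0.223] pointing down, gripper open.
Joint ranges: [-176.69, 176.69], [-43.24, 126.21], [12.49, 139.97], [-82, 262], [0, 151.66], [-163.58, 163.58]. Speed limits (degrees/s): [159.86, 159.86, 180, 180, 180, 180].

### API

Orientations are given as a 3x3 rotation matrix whose columns are the frame's x, y, z axes.
In Python, from rig import bot, viewer, ticket gives the robot as it stands.
- The arm moves only by the tool servo_tool, never from a script. Its argument "targets" is a list of rows, each an object with "offset": the shift along the tool's x, y, z in m, a list of three; "dr": the turn, a rotation vector about the tool's x, y, z in degrees, a list of three. In form: [{"offset": [x, y, z], "dr": [ax, ay, az]}, ...]. A call has 1 to 20 rows; each row is the pose to reach, as a shift and turn from the pose commanded when the call began, along the tool's axes at that moment; what a row does not reach only later rows make up. A row lasts 1/12 s, in which the tool goes at most 41.7 mm and 7.16 degrees, less where a joint would pass 70% of its speed; a pose out of reach is approached as far as the arm can. A call with a gripper value outside its range is refused whole. "gripper" is the gripper command: -1 is fully open, 1 is shut, values between are in proportion, set as the call begins (left out, the last holds). The fingers move at their own pace and stop on an object; the grip force is fixed at half the most. Time passes only in rows, so rows that repeat a pose let the fingers close. It gives the time, the measured TCP pose, the force, the opening and the grip force at its end, in the units of the state.
- bot.read_state(): the state, without advancing time (a new reading comes with each control period).
- viewer.capture(name): name is "scene" or "side" or "wrist"; returns a dict with "color" (400x640x3 uint8, red, green, blue), "camera_matrix" (3x3 intrinsics, pixels), "R" (3x3) and "t" (3): a world point X has camera coordinates R X + t. Camera axes: x right, y down, z forward; pixel columns grow to the right and rows downward; lengths in m; the calibration is good to about 2 mm. A picture is of the moment at which its call begins. There is no depth.
- ticket.hand_in(): hands the job in; it is judged then, once.
The state is a dict: "time_s": time; "joint_positions": joint angles; "qvel": joint speeds; "tau": joint torques, N m; "position": TCP position; "tcp_rot": TCP orientation; "force": force on the tool from outside, world axes, zero at the start; "moment": the same for the moment, N m; "opening": opening from 0.0 (shut) to 1.0 (fully open); "grasp_force": force on a finger pad.
Only numpy, scipy, OpenCV 4.12 (cv2) and the standard library are available. Lean on these libraries where they do the work, as an engineer would, in place of code of your own. Each camera call takes 0.05 s, during which the arm holds its last target. There are 200 camera calls.

## Working session

There is one attempt and no reset: what is moved stays moved. The work goes in short steps, Python scripts to look and compute and a tool call to move; the robot and the scene stay as the last step left them, time stands still between calls to the robot, and variables do not carry over. Pictures are saved under pics/ and viewed, at most 14 in all, crops included, and the job is handed in when it is done.

Besides the shell and the picture viewer there is one more tool, called after "Call:" as name(argument=value, ...), one argument or row to a line, values as JSON. servo_tool: Moves the arm, as the interface text tells. Its arguments: {"type":"object","properties":{"targets":{"type":"array"},"gripper":{"type":"number"}},"required":["targets"]}

```bash
mkdir -p pics; ls; python3 - <<'E'
from rig import bot,viewer
import cv2
s=bot.read_state()
print({k:s[k] for k in("time_s","position","tcp_rot","opening","force")},bot.grip_point_offset)
for n in("scene","side","wrist"):
    c=viewer.capture(n); cv2.imwrite(f"pics/{n}0.png",c["color"][:,:,::-1])
    print(n,c["camera_matrix"],c["R"],c["t"])
E
```

```text
pics
{'time_s': 0.0, 'position': array([ 0.19463592, -0.59316697,  0.22156388]), 'tcp_rot': array([[ 9.50229563e-01,  3.11550461e-01, -2.96734731e-04],
       [ 3.11550371e-01, -9.50227268e-01,  2.12280564e-03],
       [ 3.79395644e-04, -2.10960050e-03, -9.99997703e-01]]), 'opening': 1.0035063220626883, 'force': array([-0.7608892 ,  0.12755642,  0.54842177])} 0.0187
scene [[450.14108411   0.         326.3789162 ]
 [  0.         450.14108411 196.7287281 ]
 [  0.           0.           1.        ]] [[ 0.80456843  0.59368666 -0.01434536]
 [ 0.40544124 -0.56678661 -0.71719617]
 [-0.43392056  0.57121719 -0.69672367]] [-0.40682055 -0.18657259  1.50992096]
side [[434.17433466   0.         322.87999685]
 [  0.         434.17433466 197.92219241]
 [  0.           0.           1.        ]] [[-0.89552741 -0.4450017  -0.00203486]
 [-0.21414218  0.43494201 -0.87462482]
 [ 0.39009458 -0.78281475 -0.48479612]] [0.45662924 0.14435758 0.72551416]
wrist [[303.8341578    0.         322.78433845]
 [  0.         303.8341578  195.1758978 ]
 [  0.           0.           1.        ]] [[ 0.3111794  -0.95034995 -0.00153245]
 [-0.90607499 -0.29716784  0.30119659]
 [-0.28669756 -0.09233766 -0.95356083]] [-0.62508205 -0.03711854  0.39214324]
```

View pics/scene0.png

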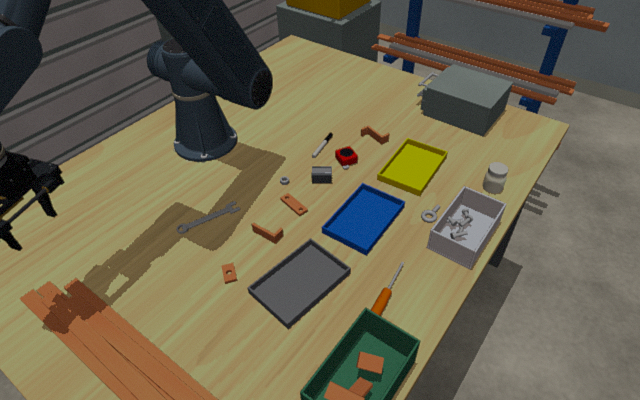

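View pics/side0.png

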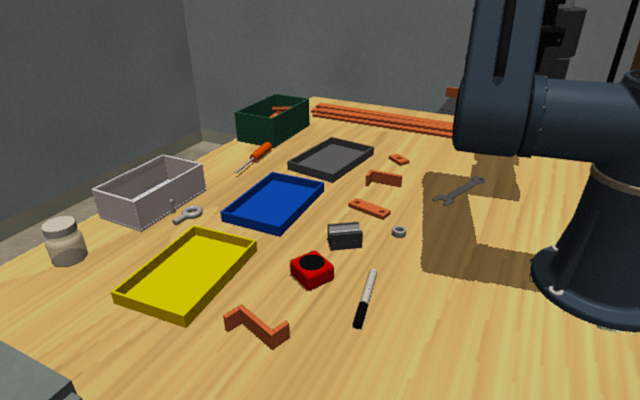

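View pics/wrist0.png

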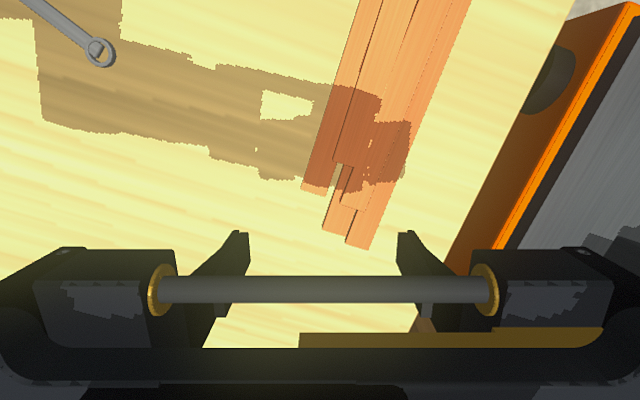

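The scene view shows L (267,232), Z (375,134), long link (293,204), short link (229,272), die (321,175), tape (346,156) and trays grey (300,282), blue (364,218), yellow (413,166). I'll enlarge both views.

```bash
python3 - <<'E'
import cv2
a=cv2.imread("pics/scene0.png")[115:300,215:455]; cv2.imwrite("pics/sc1.png",cv2.resize(a,None,fx=3.2,fy=3.2,interpolation=cv2.INTER_CUBIC))
a=cv2.imread("pics/side0.png")[135:350,110:415]; cv2.imwrite("pics/si1.png",cv2.resize(a,None,fx=2.6,fy=2.6,interpolation=cv2.INTER_CUBIC))
E
```

```text
(no output)
```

View pics/sc1.png

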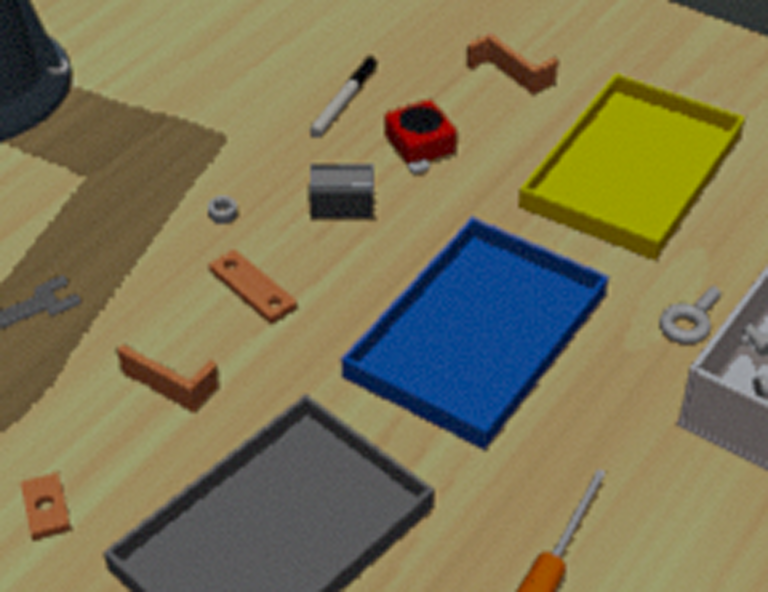

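View pics/si1.png

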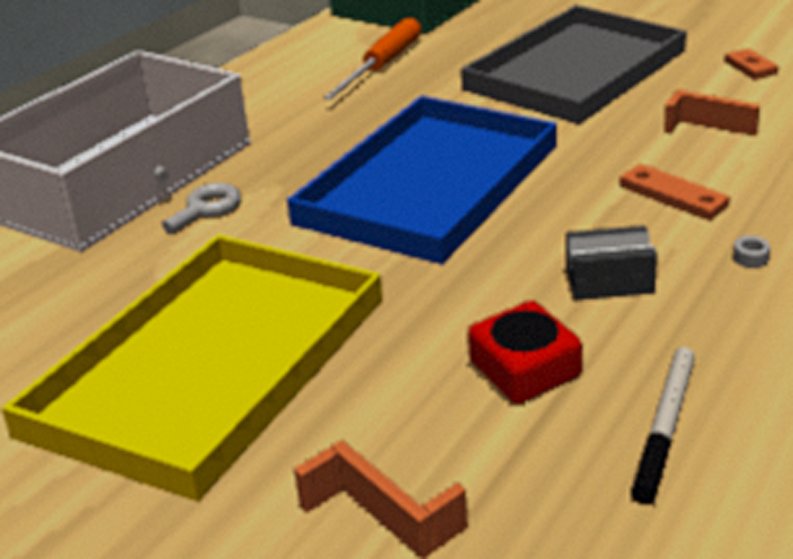

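Both crops resolve every corner; I'll back-project my pixel readings to the known heights and fit the given outlines.

```bash
cat > h.py <<'E'
import numpy as np
from rig import bot,viewer
def ray(c,px,z):
    px=np.atleast_2d(px).astype(float)
    d=np.linalg.inv(c["camera_matrix"])@np.c_[px,np.ones(len(px))].T
    d=c["R"].T@d; o=-c["R"].T@c["t"]
    return (o[:,None]+d*((z-o[2])/d[2])).T[:,:2]
def rig2(M,P):
    a,b=M.mean(0),P.mean(0); H=(M-a).T@(P-b)
    th=np.arctan2(H[0,1]-H[1,0],H[0,0]+H[1,1]); R=np.array([[np.cos(th),-np.sin(th)],[np.sin(th),np.cos(th)]])
    t=b-R@a; e=np.sqrt((((R@M.T).T+t-P)**2).sum(1).mean())
    return e,t,np.degrees(th)
def fit(M,P):  # cyclic order, either sense, rectangles
    M=np.array(M)/1000; c=[rig2(np.roll(Q,k,0),P) for Q in(M,M[::-1]) for k in range(len(M))]
    return min(c,key=lambda r:r[0])
def box(a,b): return [(-a/2,-b/2),(a/2,-b/2),(a/2,b/2),(-a/2,b/2)]
E
cat > m.py <<'E'
from h import *
C={n:viewer.capture(n) for n in("scene","side")}
T={"grey":(box(140,210),.024,[(307,399),(433,491),(237,672),(107,555)],[(575,8),(685,38),(579,108),(463,72)]),
"blue":(box(140,210),.024,[(474,220),(607,280),(487,434),(344,362)],[(423,98),(556,124),(443,242),(290,205)]),
"yellow":(box(140,210),.024,[(619,77),(742,120),(657,247),(521,192)],[(222,239),(381,276),(199,478),(8,412)]),
"short":(box(52,30),.010,[(23,480),(57,473),(69,527),(35,537)],[(725,55),(748,49),(777,67),(757,76)]),
"long":(box(90,30),.010,[(232,251),(296,297),(274,318),(210,267)],[(636,166),(728,198),(710,214),(620,180)]),
"die":(box(60,40),.035,[(311,168),(373,166),(374,194),(310,193)],[(567,233),(648,228),(656,252),(571,262)]),
"tape":([(0,0)],.032,[(421,120)],[(525,332)]),
"L":([(-49,0),(27,0),(27,31)],.03,[(121,350),(193,387),(213,367)],[(758,101),(676,95),(668,106)]),
"Z":([(-36,-29),(-36,0),(36,0),(36,29)],.03,[(470,48),(490,39),(540,73),(554,61)],[(299,469),(343,445),(424,520),(464,489)])}
print([-C[n]["R"].T@C[n]["t"] for n in C])
for k,(M,z,a,b) in T.items():
    for n,p in(("scene",np.array(a)/3.2+(215,115)),("side",np.array(b)/2.6+(110,135))):
        P=ray(C[n],p,z); e,t,th=fit(M,P); print(k,n,"err mm %.1f"%(e*1e3),t.round(4),"yaw %.1f"%th)
E
python3 m.py
```

```text
[array([ 1.05814494, -0.72671572,  0.91235254]), array([0.15681791, 0.7083568 , 0.47891435])]
grey scene err mm 2.7 [ 0.6213 -0.26  ] yaw 173.0
grey side err mm 5.1 [ 0.603  -0.2412] yaw 171.7
blue scene err mm 2.5 [0.6318 0.0055] yaw -178.0
blue side err mm 2.6 [0.6153 0.016 ] yaw -177.2
yellow scene err mm 3.1 [0.6355 0.273 ] yaw 3.8
yellow side err mm 2.8 [0.6173 0.2832] yaw -175.4
short scene err mm 2.6 [ 0.4606 -0.3411] yaw -35.5
short side err mm 3.4 [ 0.4482 -0.3311] yaw 144.9
long scene err mm 2.9 [ 0.4372 -0.0623] yaw 171.4
long side err mm 1.5 [ 0.4271 -0.0534] yaw 169.1
die scene err mm 1.8 [0.4364 0.0721] yaw 36.4
die side err mm 3.2 [0.4244 0.0795] yaw 34.3
tape scene err mm 0.0 [0.4435 0.191 ] yaw 0.0
tape side err mm 0.0 [0.4334 0.195 ] yaw 0.0
L scene err mm 2.1 [ 0.4608 -0.2005] yaw 1.5
L side err mm 3.1 [ 0.4511 -0.1922] yaw 13.0
Z scene err mm 2.9 [0.4589 0.3357] yaw -17.3
Z side err mm 1.7 [0.444  0.3435] yaw -21.5
```

The cameras disagree by a constant ~15 mm. I'll check my pixel readings against colour blobs before trusting either.

```bash
python3 - <<'E'
from h import *
import cv2
for n in("scene","side"):
    c=viewer.capture(n); hsv=cv2.cvtColor(c["color"],cv2.COLOR_RGB2HSV)
    for nm,lo,hi in(("yellow",(27,200,60),(33,255,255)),("blue",(100,180,40),(125,255,255)),("red",(0,220,90),(3,255,255)),("copper",(4,140,60),(12,220,255))):
        m=cv2.inRange(hsv,lo,hi)
        cs,_=cv2.findContours(m,cv2.RETR_EXTERNAL,cv2.CHAIN_APPROX_SIMPLE)
        for q in sorted(cs,key=cv2.contourArea)[::-1][:7]:
            q=q[:,0]
            if cv2.contourArea(q)>40: print(n,nm,cv2.contourArea(q),"L",q[q[:,0].argmin()],"R",q[q[:,0].argmax()],"T",q[q[:,1].argmin()],"B",q[q[:,1].argmax()])
E
```

```text
scene yellow 1733.0 L [378 173] R [446 154] T [407 138] B [420 191]
scene blue 3026.5 L [322 227] R [403 205] T [362 184] B [364 253]
scene blue 584.5 L [540  70] R [566  31] T [546  25] B [548  74]
scene blue 345.5 L [407  29] R [421   3] T [411   0] B [412  36]
scene blue 150.5 L [520 101] R [539 104] T [522  97] B [536 112]
scene blue 72.0 L [403  66] R [413  65] T [404  61] B [412  72]
scene blue 49.0 L [384  56] R [396  58] T [385  55] B [390  62]
scene red 64.5 L [336 151] R [356 157] T [338 150] B [343 161]
scene copper 4073.5 L [ 21 298] R [161 352] T [ 75 279] B [102 363]
scene copper 1934.5 L [377  36] R [575  83] T [398  32] B [569  94]
scene copper 1415.0 L [477   0] R [608  25] T [477   0] B [602  31]
scene copper 587.0 L [325 394] R [372 386] T [360 377] B [330 399]
scene copper 455.0 L [139 371] R [196 397] T [147 356] B [190 399]
scene copper 365.0 L [357 362] R [383 358] T [359 352] B [378 373]
scene copper 326.0 L [371  47] R [447  66] T [374  44] B [440  69]
side yellow 6273.5 L [111 291] R [255 241] T [194 225] B [181 315]
side blue 3644.0 L [221 212] R [322 191] T [271 173] B [278 235]
side red 446.0 L [291 261] R [332 270] T [304 255] B [308 288]
side copper 1885.5 L [312 110] R [453 124] T [320 103] B [448 137]
side copper 1130.5 L [224 315] R [289 337] T [240 305] B [272 349]
side copper 368.5 L [349 202] R [389 213] T [354 199] B [380 218]
side copper 365.5 L [366 176] R [401 179] T [370 170] B [398 186]
side copper 106.5 L [389 156] R [408 162] T [397 154] B [399 164]
side copper 83.5 L [446  91] R [458  89] T [447  87] B [456  97]
side copper 60.0 L [270 115] R [289 107] T [284 106] B [270 116]
```

My crop readings run about 1.3 px high in both views, and in opposite world directions, so the average of the two cameras is good to about 5 mm. That's enough to move; I'll refine with the wrist camera from above.

```bash
cat >> h.py <<'E'
def to(x,y,z,psi=None):
    """offset (tool axes) and dr z from the present pose to TCP x,y,z with tool-x yaw psi (mod 180)"""
    s=bot.read_state(); R=s["tcp_rot"]; p=s["position"]; now=np.degrees(np.arctan2(R[1,0],R[0,0]))
    d=0 if psi is None else (now-psi+90)%180-90
    print("at",p.round(4),"yaw %.1f"%now,"-> offset",(R.T@(np.array([x,y,z])-p)).round(4),"dr z %.1f"%d)
E
python3 -c "
from h import *
to(.40,-.2,.25,0)"
```

```text
at [ 0.1947 -0.5937  0.2223] yaw 18.2 -> offset [ 0.3177 -0.3102 -0.0275] dr z 18.2
```

Call:
servo_tool(
  targets=[
    {"offset":[0.02,-0.02,-0.002],"dr":[0,0,1]},
    {"offset":[0.05,-0.05,-0.005],"dr":[0,0,3]},
    {"offset":[0.08,-0.078,-0.007],"dr":[0,0,5]},
    {"offset":[0.11,-0.107,-0.01],"dr":[0,0,7]},
    {"offset":[0.14,-0.137,-0.012],"dr":[0,0,9]},
    {"offset":[0.17,-0.166,-0.015],"dr":[0,0,11]},
    {"offset":[0.2,-0.195,-0.018],"dr":[0,0,13]},
    {"offset":[0.23,-0.224,-0.02],"dr":[0,0,15]},
    {"offset":[0.26,-0.254,-0.023],"dr":[0,0,17]},
    {"offset":[0.29,-0.283,-0.026],"dr":[0,0,18]},
    {"offset":[0.31,-0.302,-0.028],"dr":[0,0,18]},
    {"offset":[0.317,-0.31,-0.028],"dr":[0,0,18]},
    {"offset":[0.317,-0.31,-0.028],"dr":[0,0,18]},
    {"offset":[0.317,-0.31,-0.028],"dr":[0,0,18]},
  ],
)

```text
time_s: 1.52
position: [0.3995, -0.2009, 0.2507]
tcp_rot: [[1.0, 0.004, 0.0], [0.004, -1.0, -0.001], [0.0, 0.001, -1.0]]
force: [-0.0, 0.4, -0.8]
opening: 1.001
grasp_force: 0.0
```

```bash
python3 - <<'E'
from h import *
import cv2
to(.40,-.2,.25,0)
c=viewer.capture("wrist"); cv2.imwrite("pics/w1.png",cv2.resize(c["color"][:250,:,::-1],None,fx=1.25,fy=1.25,interpolation=cv2.INTER_CUBIC))
np.savez("w1.npz",**c)
E
```

```text
at [ 0.3995 -0.2009  0.2507] yaw 0.2 -> offset [ 0.0005 -0.0009  0.0007] dr z 0.2
```

View pics/w1.png

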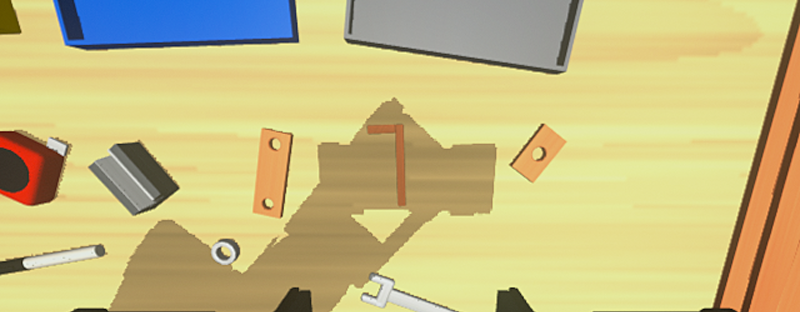

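Wrist view (×1.25): L in the shadow, from (402,205) to corner (400,129) and tip (368,129); long link around (273,172), short link around (538,153), die around (134,177), tape (25,168).

```bash
python3 - <<'E'
from h import *
c=np.load("w1.npz")
T={"short":(box(52,30),.010,[(541,124),(565,141),(535,182),(511,164)]),
"long":(box(90,30),.010,[(261,128),(293,131),(283,217),(254,214)]),
"L":([(-49,0),(27,0),(27,31)],.03,[(402,205),(400,129),(368,129)])}
for b in(0,.8):
  for k,(M,z,a) in T.items():
    P=ray(c,np.array(a)/1.25-b,z); e,t,th=fit(M,P); print(k,"err mm %.1f"%(e*1e3),t.round(4),"yaw %.1f"%th)
  print("grey",ray(c,np.array([(347,40),(568,72)])/1.25-b,.024).round(4).tolist())
  print("die",ray(c,np.array([(134,170)])/1.25-b,.03).round(4))
to(.456,-.336,.10,-36); to(.456,-.196,.1,4)
E
```

```text
short err mm 2.0 [ 0.4539 -0.3415] yaw 147.0
long err mm 1.9 [ 0.4315 -0.0649] yaw -10.7
L err mm 0.6 [ 0.4513 -0.1997] yaw 1.6
grey [[0.5555, -0.1501], [0.5294, -0.3568]]
die [[0.4374 0.0659]]
short err mm 2.0 [ 0.4549 -0.3404] yaw 146.9
long err mm 1.9 [ 0.4326 -0.0639] yaw -10.7
L err mm 0.6 [ 0.4522 -0.1987] yaw 1.6
grey [[0.5563, -0.1492], [0.5302, -0.3557]]
die [[0.4384 0.0666]]
at [ 0.3993 -0.2016  0.2506] yaw 0.1 -> offset [0.0564 0.1344 0.1507] dr z 36.1
at [ 0.3993 -0.2016  0.2506] yaw 0.1 -> offset [ 0.0568 -0.0056  0.1506] dr z -3.9
```

Consistent with the averaged estimate. Start with the L: adopt (0.453, -0.198), yaw 2°.

Call:
servo_tool(
  targets=[
    {"offset":[0.025,-0.001,0.02],"dr":[0,0,-2]},
    {"offset":[0.054,-0.003,0.05],"dr":[0,0,-2]},
    {"offset":[0.054,-0.0035,0.09],"dr":[0,0,-2]},
    {"offset":[0.054,-0.0035,0.13],"dr":[0,0,-2]},
    {"offset":[0.054,-0.0035,0.165],"dr":[0,0,-2]},
    {"offset":[0.054,-0.0035,0.19],"dr":[0,0,-2]},
    {"offset":[0.054,-0.0035,0.21],"dr":[0,0,-2]},
    {"offset":[0.054,-0.0035,0.225],"dr":[0,0,-2]},
    {"offset":[0.054,-0.0035,0.235],"dr":[0,0,-2]},
    {"offset":[0.054,-0.0035,0.242],"dr":[0,0,-2]},
    {"offset":[0.054,-0.0035,0.246],"dr":[0,0,-2]},
    {"offset":[0.054,-0.0035,0.246],"dr":[0,0,-2]},
  ],
)

```text
time_s: 2.57
position: [0.4532, -0.1976, 0.0042]
tcp_rot: [[0.999, 0.036, -0.0], [0.036, -0.999, 0.0], [-0.0, -0.0, -1.0]]
force: [-0.6, -0.3, -0.5]
opening: 0.999
grasp_force: 0.0
```

Call:
servo_tool(
  targets=[
    {"offset":[0,0,0],"dr":[0,0,0]},
    {"offset":[0,0,0],"dr":[0,0,0]},
    {"offset":[0,0,0],"dr":[0,0,0]},
    {"offset":[0,0,0],"dr":[0,0,0]},
    {"offset":[0,0,0],"dr":[0,0,0]},
    {"offset":[0,0,0],"dr":[0,0,0]},
    {"offset":[0,0,0],"dr":[0,0,0]},
    {"offset":[0,0,0],"dr":[0,0,0]},
    {"offset":[0,0,0],"dr":[0,0,0]},
    {"offset":[0,0,0],"dr":[0,0,0]},
  ],
  gripper=1,
)

```text
time_s: 3.4
position: [0.4534, -0.1969, 0.0045]
tcp_rot: [[0.999, 0.038, -0.0], [0.038, -0.999, 0.0], [-0.0, -0.0, -1.0]]
force: [-0.1, 0.7, -0.1]
opening: 0.327
grasp_force: 0.0
```

Call:
servo_tool(
  targets=[
    {"offset":[0,0,0],"dr":[0,0,0]},
    {"offset":[0,0,0],"dr":[0,0,0]},
    {"offset":[0,0,0],"dr":[0,0,0]},
    {"offset":[0,0,0],"dr":[0,0,0]},
    {"offset":[0,0,0],"dr":[0,0,0]},
    {"offset":[0,0,0],"dr":[0,0,0]},
    {"offset":[0,0,-0.004],"dr":[0,0,0]},
    {"offset":[0,0,-0.01],"dr":[0,0,0]},
    {"offset":[0,0,-0.02],"dr":[0,0,0]},
    {"offset":[0,0,-0.035],"dr":[0,0,0]},
    {"offset":[0,0,-0.05],"dr":[0,0,0]},
    {"offset":[0,0,-0.06],"dr":[0,0,0]},
    {"offset":[0,0,-0.06],"dr":[0,0,0]},
  ],
)

```text
time_s: 4.48
position: [0.4546, -0.1977, 0.067]
tcp_rot: [[0.999, 0.038, 0.004], [0.038, -0.999, -0.003], [0.004, 0.003, -1.0]]
force: [-0.5, -0.2, -2.0]
opening: 0.089
grasp_force: 30.0
```

```bash
python3 - <<'E'
from h import *
import cv2
to(.6235,-.046,.0095,2.4); to(.6235,-.046,.066,2.4)
c=viewer.capture("wrist"); cv2.imwrite("pics/w2.png",c["color"][:,:,::-1])
E
```

```text
at [ 0.4546 -0.1977  0.067 ] yaw 2.2 -> offset [ 0.1743 -0.1454  0.0577] dr z -0.2
at [ 0.4546 -0.1977  0.067 ] yaw 2.2 -> offset [ 0.1745 -0.1452  0.0012] dr z -0.2
```

View pics/w2.png

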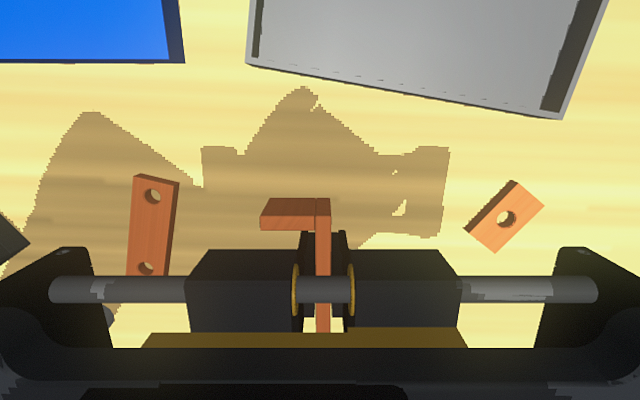

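L is held (opening 0.089, 30 N), hanging level. On to the blue tray, aimed at its −y half.

Call:
servo_tool(
  targets=[
    {"offset":[0.01,-0.008,0],"dr":[0,0,0]},
    {"offset":[0.03,-0.025,0],"dr":[0,0,0]},
    {"offset":[0.055,-0.045,0],"dr":[0,0,0]},
    {"offset":[0.08,-0.065,0],"dr":[0,0,0]},
    {"offset":[0.105,-0.086,0],"dr":[0,0,0]},
    {"offset":[0.13,-0.106,0],"dr":[0,0,0]},
    {"offset":[0.153,-0.125,0],"dr":[0,0,0]},
    {"offset":[0.17,-0.139,0],"dr":[0,0,0]},
    {"offset":[0.177,-0.145,0],"dr":[0,0,0]},
    {"offset":[0.179,-0.146,0],"dr":[0,0,0]},
    {"offset":[0.179,-0.146,0],"dr":[0,0,0]},
    {"offset":[0.179,-0.146,0],"dr":[0,0,0]},
    {"offset":[0.179,-0.146,0],"dr":[0,0,0]},
  ],
)

```text
time_s: 5.62
position: [0.6253, -0.0453, 0.0642]
tcp_rot: [[0.999, 0.036, -0.002], [0.036, -0.999, 0.0], [-0.002, -0.0, -1.0]]
force: [-0.3, -0.1, -2.7]
opening: 0.09
grasp_force: 30.0
```

```bash
python3 - <<'E'
from h import *
import cv2
to(.628,-.045,.0095,2.4)
c=viewer.capture("side"); a=c["color"][130:330,110:400,::-1]; cv2.imwrite("pics/s2.png",cv2.resize(a,None,fx=2.6,fy=2.6,interpolation=cv2.INTER_CUBIC))
E
```

```text
at [ 0.6253 -0.0453  0.0642] yaw 2.1 -> offset [ 0.0029 -0.0002  0.0547] dr z -0.3
```

View pics/s2.png

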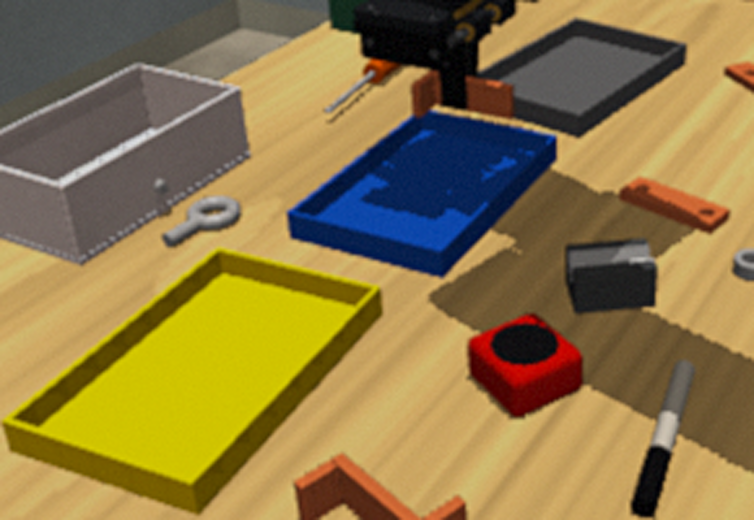

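Over the −y half of the blue tray, short leg clear of the wall. Lower and release.

Call:
servo_tool(
  targets=[
    {"offset":[0.002,0,0.01],"dr":[0,0,0]},
    {"offset":[0.002,0,0.025],"dr":[0,0,0]},
    {"offset":[0.002,0,0.037],"dr":[0,0,0]},
    {"offset":[0.002,0,0.045],"dr":[0,0,0]},
    {"offset":[0.002,0,0.05],"dr":[0,0,0]},
    {"offset":[0.002,0,0.053],"dr":[0,0,0]},
    {"offset":[0.002,0,0.055],"dr":[0,0,0]},
    {"offset":[0.002,0,0.055],"dr":[0,0,0]},
    {"offset":[0.002,0,0.055],"dr":[0,0,0]},
    {"offset":[0.002,0,0.055],"dr":[0,0,0]},
  ],
)

```text
time_s: 6.5
position: [0.6292, -0.0442, 0.0101]
tcp_rot: [[0.999, 0.038, 0.001], [0.038, -0.999, -0.0], [0.001, 0.0, -1.0]]
force: [0.4, -0.6, -1.6]
opening: 0.085
grasp_force: 30.0
```

Call:
servo_tool(
  targets=[
    {"offset":[0,0,0],"dr":[0,0,0]},
    {"offset":[0,0,0],"dr":[0,0,0]},
    {"offset":[0,0,0],"dr":[0,0,0]},
    {"offset":[0,0,0],"dr":[0,0,0]},
    {"offset":[0,0,0],"dr":[0,0,0]},
    {"offset":[0,0,-0.01],"dr":[0,0,0]},
    {"offset":[0,0,-0.03],"dr":[0,0,0]},
    {"offset":[0,0,-0.06],"dr":[0,0,0]},
    {"offset":[0,0,-0.09],"dr":[0,0,0]},
    {"offset":[0,0,-0.12],"dr":[0,0,0]},
    {"offset":[0,0,-0.14],"dr":[0,0,0]},
    {"offset":[0,0,-0.14],"dr":[0,0,0]},
    {"offset":[0,0,-0.14],"dr":[0,0,0]},
  ],
  gripper=0.2,
)

```text
time_s: 7.58
position: [0.6297, -0.0444, 0.1518]
tcp_rot: [[0.999, 0.038, 0.004], [0.038, -0.999, -0.001], [0.004, 0.001, -1.0]]
force: [-0.0, 0.9, -0.2]
opening: 0.398
grasp_force: 0.0
```

```bash
python3 - <<'E'
from h import *
to(.39,.27,.25,-19)
E
```

```text
at [ 0.6297 -0.0444  0.1518] yaw 2.2 -> offset [-0.2273 -0.3231 -0.0995] dr z 21.2
```

Call:
servo_tool(
  targets=[
    {"offset":[-0.01,-0.014,-0.01],"dr":[0,0,1]},
    {"offset":[-0.03,-0.042,-0.025],"dr":[0,0,3]},
    {"offset":[-0.05,-0.071,-0.04],"dr":[0,0,5]},
    {"offset":[-0.07,-0.1,-0.05],"dr":[0,0,7]},
    {"offset":[-0.09,-0.128,-0.06],"dr":[0,0,9]},
    {"offset":[-0.11,-0.157,-0.07],"dr":[0,0,11]},
    {"offset":[-0.13,-0.186,-0.08],"dr":[0,0,13]},
    {"offset":[-0.15,-0.214,-0.09],"dr":[0,0,15]},
    {"offset":[-0.17,-0.243,-0.1],"dr":[0,0,17]},
    {"offset":[-0.19,-0.271,-0.1],"dr":[0,0,19]},
    {"offset":[-0.21,-0.3,-0.1],"dr":[0,0,21]},
    {"offset":[-0.222,-0.317,-0.1],"dr":[0,0,21]},
    {"offset":[-0.227,-0.323,-0.1],"dr":[0,0,21]},
    {"offset":[-0.227,-0.323,-0.1],"dr":[0,0,21]},
    {"offset":[-0.227,-0.323,-0.1],"dr":[0,0,21]},
  ],
)

```text
time_s: 8.83
position: [0.3898, 0.2696, 0.2489]
tcp_rot: [[0.947, -0.322, -0.001], [-0.322, -0.947, -0.001], [-0.0, 0.001, -1.0]]
force: [0.2, 0.7, 0.5]
opening: 0.399
grasp_force: 0.0
```

```bash
python3 - <<'E'
from h import *
import cv2
to(.45,.337,.0045,-19)
c=viewer.capture("wrist"); cv2.imwrite("pics/w3.png",cv2.resize(c["color"][:260,:,::-1],None,fx=1.25,fy=1.25,interpolation=cv2.INTER_CUBIC))
np.savez("w3.npz",**c)
E
```

```text
at [0.3898 0.2696 0.2489] yaw -18.8 -> offset [ 0.0354 -0.0835  0.2443] dr z 0.2
```

View pics/w3.png

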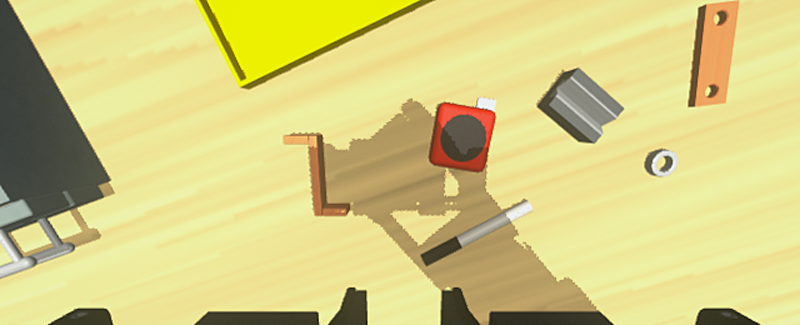

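Z at web (313,140)→(319,212) with flanges to (285,139) and (347,211); die top (578,68),(623,108),(550,99); yellow tray's near corner (240,86).

```bash
python3 - <<'E'
from h import *
c=np.load("w3.npz"); f=lambda a:np.array(a)/1.25-.6
print("Z",fit([(-36,-29),(-36,0),(36,0),(36,29)],ray(c,f([(285,139),(315,139),(319,211),(347,211)]),.03)))
print("die",fit(box(60,40),ray(c,f([(578,68),(623,108),(595,139),(550,99)]),.035)))
print("tape",ray(c,f([(464,136)]),.032),"yellow corner",ray(c,f([(241,87)]),.024))
E
```

```text
Z (np.float64(0.0006618598435450364), array([0.4497737 , 0.33905594]), np.float64(160.73510064080835))
die (np.float64(0.002733629587236267), array([0.43050569, 0.0744146 ]), np.float64(-146.2058361679012))
tape [[0.43955319 0.190096  ]] yellow corner [[0.54974099 0.37610155]]
```

Call:
servo_tool(
  targets=[
    {"offset":[0.01,-0.02,0.01],"dr":[0,0,0.5]},
    {"offset":[0.022,-0.05,0.03],"dr":[0,0,0.5]},
    {"offset":[0.032,-0.078,0.06],"dr":[0,0,0.5]},
    {"offset":[0.0345,-0.085,0.095],"dr":[0,0,0.5]},
    {"offset":[0.0345,-0.085,0.13],"dr":[0,0,0.5]},
    {"offset":[0.0345,-0.085,0.165],"dr":[0,0,0.5]},
    {"offset":[0.0345,-0.085,0.19],"dr":[0,0,0.5]},
    {"offset":[0.0345,-0.085,0.21],"dr":[0,0,0.5]},
    {"offset":[0.0345,-0.085,0.225],"dr":[0,0,0.5]},
    {"offset":[0.0345,-0.085,0.235],"dr":[0,0,0.5]},
    {"offset":[0.0345,-0.085,0.241],"dr":[0,0,0.5]},
    {"offset":[0.0345,-0.085,0.2445],"dr":[0,0,0.5]},
    {"offset":[0.0345,-0.085,0.2445],"dr":[0,0,0.5]},
    {"offset":[0.0345,-0.085,0.2445],"dr":[0,0,0.5]},
  ],
)

```text
time_s: 10.05
position: [0.4507, 0.3394, 0.0057]
tcp_rot: [[0.943, -0.332, 0.001], [-0.332, -0.943, 0.001], [0.001, -0.001, -1.0]]
force: [0.6, -0.4, 0.3]
opening: 0.396
grasp_force: 0.0
```

Call:
servo_tool(
  targets=[
    {"offset":[0,0,0],"dr":[0,0,0]},
    {"offset":[0,0,0],"dr":[0,0,0]},
    {"offset":[0,0,0],"dr":[0,0,0]},
    {"offset":[0,0,0],"dr":[0,0,0]},
    {"offset":[0,0,0],"dr":[0,0,0]},
    {"offset":[0,0,0],"dr":[0,0,0]},
    {"offset":[0,0,0],"dr":[0,0,0]},
    {"offset":[0,0,0],"dr":[0,0,0]},
    {"offset":[0,0,0],"dr":[0,0,0]},
  ],
  gripper=1,
)

```text
time_s: 10.8
position: [0.4505, 0.3399, 0.0055]
tcp_rot: [[0.943, -0.331, 0.001], [-0.331, -0.943, 0.001], [0.001, -0.001, -1.0]]
force: [-0.1, 2.1, 4.7]
opening: 0.088
grasp_force: 30.0
```

Z gripped. Lift, carry and turn to the blue tray's +y half.

Call:
servo_tool(
  targets=[
    {"offset":[0,0,-0.005],"dr":[0,0,0]},
    {"offset":[0,0,-0.015],"dr":[0,0,0]},
    {"offset":[0,0,-0.03],"dr":[0,0,0]},
    {"offset":[0.005,0.004,-0.045],"dr":[0,0,0]},
    {"offset":[0.02,0.016,-0.06],"dr":[0,0,-2]},
    {"offset":[0.042,0.034,-0.065],"dr":[0,0,-4]},
    {"offset":[0.067,0.055,-0.065],"dr":[0,0,-6]},
    {"offset":[0.092,0.075,-0.065],"dr":[0,0,-8]},
    {"offset":[0.117,0.096,-0.065],"dr":[0,0,-10]},
    {"offset":[0.142,0.116,-0.065],"dr":[0,0,-12]},
    {"offset":[0.167,0.137,-0.065],"dr":[0,0,-14]},
    {"offset":[0.192,0.157,-0.065],"dr":[0,0,-16]},
    {"offset":[0.215,0.176,-0.065],"dr":[0,0,-18]},
    {"offset":[0.235,0.192,-0.065],"dr":[0,0,-20]},
    {"offset":[0.248,0.203,-0.065],"dr":[0,0,-21.5]},
    {"offset":[0.2545,0.208,-0.065],"dr":[0,0,-22]},
    {"offset":[0.2555,0.209,-0.065],"dr":[0,0,-22]},
    {"offset":[0.2555,0.209,-0.065],"dr":[0,0,-22]},
    {"offset":[0.2555,0.209,-0.065],"dr":[0,0,-22]},
  ],
)

```text
time_s: 12.38
position: [0.6201, 0.0586, 0.0698]
tcp_rot: [[0.999, 0.047, -0.003], [0.047, -0.999, 0.001], [-0.003, -0.001, -1.0]]
force: [-0.6, -0.6, -3.2]
opening: 0.09
grasp_force: 30.0
```

```bash
python3 - <<'E'
from h import *
import cv2
to(.622,.058,.0105,2.4)
c=viewer.capture("wrist"); cv2.imwrite("pics/w4.png",c["color"][:,:,::-1])
E
```

```text
at [0.6201 0.0586 0.0698] yaw 2.7 -> offset [0.002  0.0007 0.0593] dr z 0.3
```

View pics/w4.png

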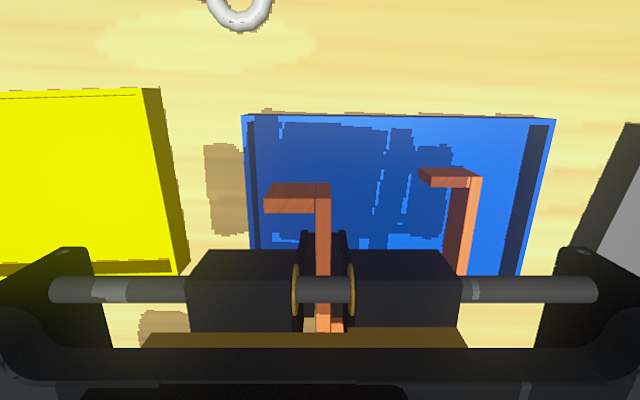

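The L stands upright in the tray's right half; the held Z is clear of it. Lower and release.

Call:
servo_tool(
  targets=[
    {"offset":[0.001,0,0.01],"dr":[0,0,0]},
    {"offset":[0.001,0,0.025],"dr":[0,0,0]},
    {"offset":[0.001,0,0.04],"dr":[0,0,0]},
    {"offset":[0.001,0,0.05],"dr":[0,0,0]},
    {"offset":[0.001,0,0.055],"dr":[0,0,0]},
    {"offset":[0.001,0,0.058],"dr":[0,0,0]},
    {"offset":[0.001,0,0.0595],"dr":[0,0,0]},
    {"offset":[0.001,0,0.0595],"dr":[0,0,0]},
    {"offset":[0.001,0,0.0595],"dr":[0,0,0]},
    {"offset":[0.001,0,0.0595],"dr":[0,0,0]},
  ],
)

```text
time_s: 13.27
position: [0.6233, 0.0575, 0.0113]
tcp_rot: [[0.999, 0.046, 0.001], [0.046, -0.999, -0.0], [0.001, 0.0, -1.0]]
force: [-0.6, 0.1, -2.2]
opening: 0.088
grasp_force: 30.0
```

Call:
servo_tool(
  targets=[
    {"offset":[0,0,0],"dr":[0,0,0]},
    {"offset":[0,0,0],"dr":[0,0,0]},
    {"offset":[0,0,0],"dr":[0,0,0]},
    {"offset":[0,0,0],"dr":[0,0,0]},
    {"offset":[0,0,0],"dr":[0,0,0]},
    {"offset":[0,0,-0.01],"dr":[0,0,0]},
    {"offset":[0,0,-0.03],"dr":[0,0,0]},
    {"offset":[0,0,-0.06],"dr":[0,0,0]},
    {"offset":[0,0,-0.09],"dr":[0,0,0]},
    {"offset":[0,0,-0.11],"dr":[0,0,0]},
    {"offset":[0,0,-0.115],"dr":[0,0,0]},
    {"offset":[0,0,-0.115],"dr":[0,0,0]},
    {"offset":[0,0,-0.115],"dr":[0,0,0]},
  ],
  gripper=0.2,
)

```text
time_s: 14.35
position: [0.6221, 0.0576, 0.1253]
tcp_rot: [[0.999, 0.046, -0.001], [0.046, -0.999, 0.0], [-0.001, -0.0, -1.0]]
force: [-0.4, -0.8, 0.4]
opening: 0.399
grasp_force: 0.0
```

```bash
python3 -c "
from h import *
to(.4305,.0735,.12,34)"
```

```text
at [0.6221 0.0576 0.1253] yaw 2.7 -> offset [-0.1907 -0.0248  0.0054] dr z -31.3
```

Call:
servo_tool(
  targets=[
    {"offset":[-0.01,-0.001,0],"dr":[0,0,-3]},
    {"offset":[-0.035,-0.005,0],"dr":[0,0,-8]},
    {"offset":[-0.065,-0.009,0],"dr":[0,0,-13]},
    {"offset":[-0.095,-0.013,0],"dr":[0,0,-18]},
    {"offset":[-0.125,-0.017,0],"dr":[0,0,-23]},
    {"offset":[-0.155,-0.02,0],"dr":[0,0,-27]},
    {"offset":[-0.178,-0.023,0],"dr":[0,0,-30]},
    {"offset":[-0.19,-0.025,0.005],"dr":[0,0,-31]},
    {"offset":[-0.191,-0.025,0.02],"dr":[0,0,-31]},
    {"offset":[-0.191,-0.025,0.04],"dr":[0,0,-31]},
    {"offset":[-0.191,-0.025,0.04],"dr":[0,0,-31]},
    {"offset":[-0.191,-0.025,0.04],"dr":[0,0,-31]},
  ],
  gripper=-0.42,
)

```text
time_s: 15.35
position: [0.429, 0.0738, 0.084]
tcp_rot: [[0.832, 0.554, -0.006], [0.554, -0.832, 0.0], [-0.004, -0.003, -1.0]]
force: [-0.5, -0.0, -1.0]
opening: 0.712
grasp_force: 0.0
```

```bash
python3 - <<'E'
from h import *
import cv2
to(.4305,.0735,.005,34)
c=viewer.capture("wrist"); cv2.imwrite("pics/w5.png",c["color"][:,:,::-1])
E
```

```text
at [0.429  0.0738 0.084 ] yaw 33.6 -> offset [0.0014 0.0013 0.079 ] dr z -0.4
```

View pics/w5.png

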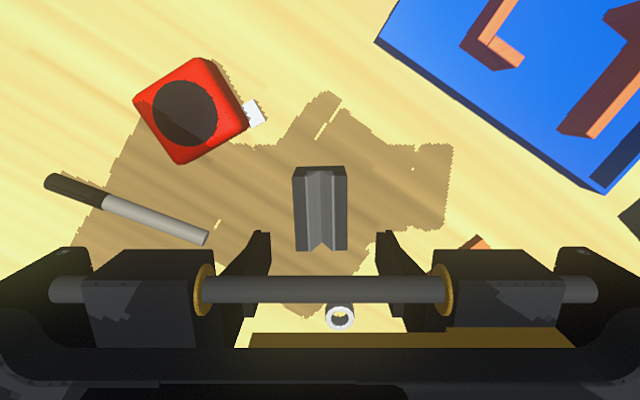

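Die is centred between the fingers and parallel; tape is clear. Quick check along the die's length.

```bash
python3 - <<'E'
from h import *
c=viewer.capture("wrist")
P=ray(c,[(294,174),(347,172),(348,250),(295,250)],.035); print(P.round(4).tolist(),fit(box(60,40),P))
E
```

```text
[[0.4446, 0.1074], [0.4669, 0.0766], [0.4164, 0.0403], [0.3936, 0.0746]] (np.float64(0.0011579461869554056), array([0.4303703 , 0.07470194]), np.float64(34.38359153384307))
```

Call:
servo_tool(
  targets=[
    {"offset":[0.001,0.0005,0.01],"dr":[0,0,-0.5]},
    {"offset":[0.001,0.0005,0.03],"dr":[0,0,-0.5]},
    {"offset":[0.001,0.0005,0.05],"dr":[0,0,-0.5]},
    {"offset":[0.001,0.0005,0.065],"dr":[0,0,-0.5]},
    {"offset":[0.001,0.0005,0.073],"dr":[0,0,-0.5]},
    {"offset":[0.001,0.0005,0.078],"dr":[0,0,-0.5]},
    {"offset":[0.001,0.0005,0.079],"dr":[0,0,-0.5]},
    {"offset":[0.001,0.0005,0.079],"dr":[0,0,-0.5]},
    {"offset":[0.001,0.0005,0.079],"dr":[0,0,-0.5]},
  ],
)

```text
time_s: 16.2
position: [0.4324, 0.0738, 0.0072]
tcp_rot: [[0.828, 0.561, 0.001], [0.561, -0.828, -0.0], [0.001, 0.001, -1.0]]
force: [0.3, 0.1, 0.8]
opening: 0.712
grasp_force: 0.0
```

Call:
servo_tool(
  targets=[
    {"offset":[0,0,0],"dr":[0,0,0]},
    {"offset":[0,0,0],"dr":[0,0,0]},
    {"offset":[0,0,0],"dr":[0,0,0]},
    {"offset":[0,0,0],"dr":[0,0,0]},
    {"offset":[0,0,0],"dr":[0,0,0]},
    {"offset":[0,0,0],"dr":[0,0,0]},
    {"offset":[0,0,0],"dr":[0,0,0]},
    {"offset":[0,0,0],"dr":[0,0,0]},
    {"offset":[0,0,0],"dr":[0,0,0]},
  ],
  gripper=1,
)

```text
time_s: 16.95
position: [0.4309, 0.0744, 0.0069]
tcp_rot: [[0.828, 0.561, -0.002], [0.561, -0.828, 0.001], [-0.001, -0.001, -1.0]]
force: [-1.6, 4.4, 6.3]
opening: 0.457
grasp_force: 30.0
```

```bash
python3 -c "
from h import *
to(.615,-.257,.08,-7)"
```

```text
at [0.4309 0.0744 0.0069] yaw 34.1 -> offset [-0.0336  0.3775 -0.0736] dr z 41.1
```

Call:
servo_tool(
  targets=[
    {"offset":[0,0,-0.005],"dr":[0,0,0]},
    {"offset":[0,0,-0.015],"dr":[0,0,0]},
    {"offset":[0,0,-0.035],"dr":[0,0,0]},
    {"offset":[-0.001,0.008,-0.055],"dr":[0,0,1]},
    {"offset":[-0.002,0.025,-0.07],"dr":[0,0,3]},
    {"offset":[-0.004,0.05,-0.075],"dr":[0,0,6]},
    {"offset":[-0.007,0.08,-0.075],"dr":[0,0,9]},
    {"offset":[-0.01,0.11,-0.075],"dr":[0,0,12]},
    {"offset":[-0.012,0.14,-0.075],"dr":[0,0,15]},
    {"offset":[-0.015,0.17,-0.075],"dr":[0,0,18]},
    {"offset":[-0.018,0.2,-0.075],"dr":[0,0,22]},
    {"offset":[-0.02,0.23,-0.075],"dr":[0,0,26]},
    {"offset":[-0.023,0.26,-0.075],"dr":[0,0,30]},
    {"offset":[-0.026,0.29,-0.075],"dr":[0,0,34]},
    {"offset":[-0.029,0.32,-0.075],"dr":[0,0,37]},
    {"offset":[-0.031,0.347,-0.075],"dr":[0,0,40]},
    {"offset":[-0.033,0.367,-0.075],"dr":[0,0,41]},
    {"offset":[-0.034,0.377,-0.075],"dr":[0,0,41]},
    {"offset":[-0.034,0.377,-0.075],"dr":[0,0,41]},
    {"offset":[-0.034,0.377,-0.075],"dr":[0,0,41]},
  ],
)

```text
time_s: 18.62
position: [0.6139, -0.2563, 0.0805]
tcp_rot: [[0.993, -0.119, -0.003], [-0.119, -0.993, 0.002], [-0.003, -0.002, -1.0]]
force: [-0.4, 0.7, -5.3]
opening: 0.461
grasp_force: 30.0
```

Call:
servo_tool(
  targets=[
    {"offset":[0,0,0],"dr":[0,0,0]},
    {"offset":[0,0,0],"dr":[0,0,0]},
  ],
)

```text
time_s: 18.78
position: [0.6141, -0.2551, 0.081]
tcp_rot: [[0.993, -0.118, -0.003], [-0.118, -0.993, 0.002], [-0.003, -0.002, -1.0]]
force: [0.3, -0.2, -3.7]
opening: 0.461
grasp_force: 30.0
```

```bash
python3 - <<'E'
from h import *
import cv2
to(.615,-.257,.0115,-7)
c=viewer.capture("wrist"); cv2.imwrite("pics/w6.png",c["color"][:,:,::-1])
E
```

```text
at [ 0.6141 -0.2551  0.081 ] yaw -6.8 -> offset [0.0014 0.0018 0.0695] dr z 0.2
```

View pics/w6.png

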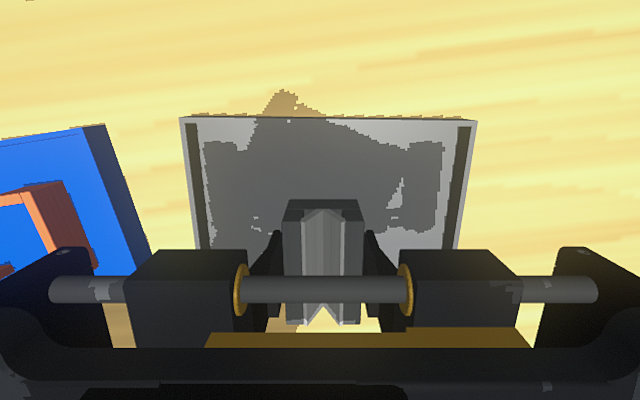

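Die held square and centred over the grey tray. Lower, release.

Call:
servo_tool(
  targets=[
    {"offset":[0,0,0.01],"dr":[0,0,0]},
    {"offset":[0,0,0.025],"dr":[0,0,0]},
    {"offset":[0,0,0.043],"dr":[0,0,0]},
    {"offset":[0,0,0.056],"dr":[0,0,0]},
    {"offset":[0,0,0.063],"dr":[0,0,0]},
    {"offset":[0,0,0.067],"dr":[0,0,0]},
    {"offset":[0,0,0.0695],"dr":[0,0,0]},
    {"offset":[0,0,0.0695],"dr":[0,0,0]},
    {"offset":[0,0,0.0695],"dr":[0,0,0]},
    {"offset":[0,0,0.0695],"dr":[0,0,0]},
  ],
)

```text
time_s: 19.67
position: [0.616, -0.2577, 0.0129]
tcp_rot: [[0.993, -0.119, 0.002], [-0.119, -0.993, -0.001], [0.002, 0.001, -1.0]]
force: [0.1, -0.5, -4.3]
opening: 0.46
grasp_force: 30.0
```

Call:
servo_tool(
  targets=[
    {"offset":[0,0,0],"dr":[0,0,0]},
    {"offset":[0,0,0],"dr":[0,0,0]},
    {"offset":[0,0,0],"dr":[0,0,0]},
    {"offset":[0,0,0],"dr":[0,0,0]},
    {"offset":[0,0,-0.01],"dr":[0,0,0]},
    {"offset":[0,0,-0.03],"dr":[0,0,0]},
    {"offset":[0,0,-0.06],"dr":[0,0,0]},
    {"offset":[0,0,-0.09],"dr":[0,0,0]},
    {"offset":[0,0,-0.1],"dr":[0,0,0]},
    {"offset":[0,0,-0.1],"dr":[0,0,0]},
    {"offset":[0,0,-0.1],"dr":[0,0,0]},
  ],
  gripper=-0.42,
)

```text
time_s: 20.58
position: [0.6154, -0.2573, 0.1127]
tcp_rot: [[0.993, -0.119, 0.001], [-0.119, -0.993, -0.001], [0.001, 0.0, -1.0]]
force: [-0.5, 0.6, -0.9]
opening: 0.711
grasp_force: 0.0
```

```bash
python3 -c "
from h import *
to(.4545,-.338,.09,-34)"
```

```text
at [ 0.6154 -0.2573  0.1127] yaw -6.9 -> offset [-0.1502  0.0993  0.0226] dr z 27.1
```

Call:
servo_tool(
  targets=[
    {"offset":[-0.01,0.007,0],"dr":[0,0,2]},
    {"offset":[-0.035,0.023,0],"dr":[0,0,7]},
    {"offset":[-0.06,0.04,0],"dr":[0,0,12]},
    {"offset":[-0.085,0.056,0],"dr":[0,0,17]},
    {"offset":[-0.11,0.073,0.005],"dr":[0,0,22]},
    {"offset":[-0.133,0.088,0.01],"dr":[0,0,26]},
    {"offset":[-0.146,0.097,0.018],"dr":[0,0,27]},
    {"offset":[-0.15,0.099,0.022],"dr":[0,0,27]},
    {"offset":[-0.15,0.099,0.022],"dr":[0,0,27]},
    {"offset":[-0.15,0.099,0.022],"dr":[0,0,27]},
  ],
)

```text
time_s: 21.42
position: [0.4542, -0.3371, 0.089]
tcp_rot: [[0.83, -0.558, -0.001], [-0.558, -0.83, 0.002], [-0.002, -0.001, -1.0]]
force: [0.3, 0.3, 0.9]
opening: 0.709
grasp_force: 0.0
```

```bash
cat > cop.py <<'E'
# copper link seen by the wrist camera: largest copper blob above the gripper -> pose on its top plane
from h import *
import cv2,sys
L=float(sys.argv[1]); c=viewer.capture("wrist"); hsv=cv2.cvtColor(c["color"],cv2.COLOR_RGB2HSV)
m=cv2.inRange(hsv,(3,90,60),(14,225,255)); m[262:]=0; m[:20]=0
cs,_=cv2.findContours(m,cv2.RETR_EXTERNAL,cv2.CHAIN_APPROX_NONE)
for q in sorted(cs,key=cv2.contourArea)[::-1][:2]:
    b=cv2.minAreaRect((ray(c,q[:,0],.010)*1e4).astype(np.float32)); P=cv2.boxPoints(b)/1e4
    print("center",(np.array(b[0])/1e4).round(4),"size mm",(np.array(b[1])/10).round(1),"fit",fit(box(L,30),P), "px",q[:,0].mean(0).round())
E
python3 cop.py 52; python3 -c "
from h import *
to(.4545,-.338,.0035,-34)"
```

```text
center [ 0.408  -0.5853] size mm [ 25.4 101.5] fit (np.float64(0.02486832399965516), array([ 0.40796432, -0.58527052]), np.float64(-1.8444847029837097)) px [628.  77.]
center [ 0.4549 -0.3425] size mm [29.8 53.6] fit (np.float64(0.0008028762358295613), array([ 0.45485157, -0.34254545]), np.float64(-35.92197532632953)) px [326. 198.]
at [ 0.4551 -0.3372  0.0895] yaw -33.8 -> offset [0.    0.001 0.086] dr z 0.2
```

Call:
servo_tool(
  targets=[
    {"offset":[0.002,0.003,0.01],"dr":[0,0,1.7]},
    {"offset":[0.002,0.003,0.03],"dr":[0,0,1.7]},
    {"offset":[0.002,0.003,0.05],"dr":[0,0,1.7]},
    {"offset":[0.002,0.003,0.067],"dr":[0,0,1.7]},
    {"offset":[0.002,0.003,0.078],"dr":[0,0,1.7]},
    {"offset":[0.002,0.003,0.084],"dr":[0,0,1.7]},
    {"offset":[0.002,0.003,0.0865],"dr":[0,0,1.7]},
    {"offset":[0.002,0.003,0.0865],"dr":[0,0,1.7]},
    {"offset":[0.002,0.003,0.0865],"dr":[0,0,1.7]},
    {"offset":[0.002,0.003,0.0865],"dr":[0,0,1.7]},
  ],
)

```text
time_s: 22.3
position: [0.4552, -0.3418, 0.0044]
tcp_rot: [[0.814, -0.581, 0.001], [-0.581, -0.814, -0.001], [0.002, 0.0, -1.0]]
force: [0.4, -0.7, 0.6]
opening: 0.714
grasp_force: 0.0
```

Call:
servo_tool(
  targets=[
    {"offset":[0,0,0],"dr":[0,0,0]},
    {"offset":[0,0,0],"dr":[0,0,0]},
    {"offset":[0,0,0],"dr":[0,0,0]},
    {"offset":[0,0,0],"dr":[0,0,0]},
    {"offset":[0,0,0],"dr":[0,0,0]},
    {"offset":[0,0,0],"dr":[0,0,0]},
    {"offset":[0,0,0],"dr":[0,0,0]},
    {"offset":[0,0,0],"dr":[0,0,0]},
    {"offset":[0,0,0],"dr":[0,0,0]},
  ],
  gripper=1,
)

```text
time_s: 23.05
position: [0.4546, -0.3413, 0.0036]
tcp_rot: [[0.814, -0.581, 0.0], [-0.581, -0.814, -0.0], [0.0, 0.0, -1.0]]
force: [0.5, 0.2, 1.1]
opening: 0.339
grasp_force: 30.0
```

Call:
servo_tool(
  targets=[
    {"offset":[0,0,-0.004],"dr":[0,0,0]},
    {"offset":[0,0,-0.012],"dr":[0,0,0]},
    {"offset":[0,0,-0.03],"dr":[0,0,0]},
    {"offset":[0,0,-0.05],"dr":[0,0,0]},
    {"offset":[0,0,-0.07],"dr":[0,0,0]},
    {"offset":[0,0,-0.08],"dr":[0,0,0]},
    {"offset":[0,0,-0.08],"dr":[0,0,0]},
  ],
)

```text
time_s: 23.63
position: [0.4559, -0.3426, 0.0863]
tcp_rot: [[0.814, -0.581, 0.004], [-0.581, -0.814, -0.004], [0.005, 0.001, -1.0]]
force: [0.4, 0.4, -1.3]
opening: 0.337
grasp_force: 30.0
```

Call:
servo_tool(
  targets=[
    {"offset":[-0.003,-0.01,0],"dr":[0,0,-0.5]},
    {"offset":[-0.01,-0.03,0],"dr":[0,0,-2]},
    {"offset":[-0.02,-0.06,0],"dr":[0,0,-4]},
    {"offset":[-0.032,-0.095,0],"dr":[0,0,-7]},
    {"offset":[-0.044,-0.13,0],"dr":[0,0,-10]},
    {"offset":[-0.055,-0.165,0],"dr":[0,0,-13]},
    {"offset":[-0.067,-0.2,0],"dr":[0,0,-16]},
    {"offset":[-0.079,-0.235,0],"dr":[0,0,-19]},
    {"offset":[-0.09,-0.27,0],"dr":[0,0,-22]},
    {"offset":[-0.102,-0.305,0],"dr":[0,0,-25]},
    {"offset":[-0.114,-0.34,0],"dr":[0,0,-27]},
    {"offset":[-0.126,-0.375,0],"dr":[0,0,-29]},
    {"offset":[-0.137,-0.41,0],"dr":[0,0,-31]},
    {"offset":[-0.149,-0.445,0],"dr":[0,0,-33]},
    {"offset":[-0.161,-0.48,0],"dr":[0,0,-35]},
    {"offset":[-0.171,-0.51,0],"dr":[0,0,-37]},
    {"offset":[-0.181,-0.54,0],"dr":[0,0,-39]},
    {"offset":[-0.187,-0.558,0],"dr":[0,0,-39.5]},
    {"offset":[-0.19,-0.567,0],"dr":[0,0,-39.5]},
    {"offset":[-0.19,-0.569,0],"dr":[0,0,-39.5]},
  ],
)

```text
time_s: 25.3
position: [0.6294, 0.2344, 0.0818]
tcp_rot: [[0.997, 0.072, -0.003], [0.072, -0.997, -0.0], [-0.003, 0.0, -1.0]]
force: [0.5, -0.5, -1.8]
opening: 0.34
grasp_force: 30.0
```

Call:
servo_tool(
  targets=[
    {"offset":[0,0,0],"dr":[0,0,0]},
    {"offset":[0,0,0],"dr":[0,0,0]},
    {"offset":[0,0,0],"dr":[0,0,0]},
  ],
)

```text
time_s: 25.55
position: [0.6302, 0.2305, 0.0831]
tcp_rot: [[0.998, 0.067, -0.002], [0.067, -0.998, -0.001], [-0.002, 0.001, -1.0]]
force: [-0.1, -0.7, -1.4]
opening: 0.34
grasp_force: 30.0
```

```bash
python3 - <<'E'
from h import *
import cv2
to(.63,.2325,.008,4)
c=viewer.capture("wrist"); cv2.imwrite("pics/w7.png",c["color"][:,:,::-1])
E
```

```text
at [0.6302 0.2305 0.0831] yaw 3.8 -> offset [ 0.     -0.002   0.0751] dr z -0.2
```

View pics/w7.png

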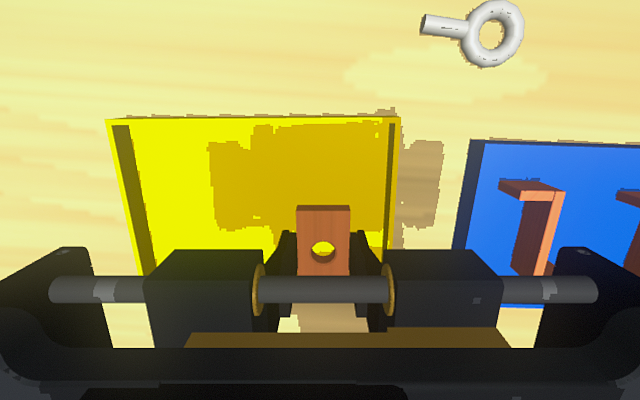

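Short link over the yellow tray's −y part, clear of the wall. Shift slightly inward, lower and release.

Call:
servo_tool(
  targets=[
    {"offset":[0,-0.006,0.01],"dr":[0,0,0]},
    {"offset":[0,-0.008,0.027],"dr":[0,0,0]},
    {"offset":[0,-0.008,0.047],"dr":[0,0,0]},
    {"offset":[0,-0.008,0.06],"dr":[0,0,0]},
    {"offset":[0,-0.008,0.068],"dr":[0,0,0]},
    {"offset":[0,-0.008,0.073],"dr":[0,0,0]},
    {"offset":[0,-0.008,0.0755],"dr":[0,0,0]},
    {"offset":[0,-0.008,0.0755],"dr":[0,0,0]},
    {"offset":[0,-0.008,0.0755],"dr":[0,0,0]},
    {"offset":[0,-0.008,0.0755],"dr":[0,0,0]},
  ],
)

```text
time_s: 26.43
position: [0.6312, 0.2403, 0.0089]
tcp_rot: [[0.998, 0.069, 0.002], [0.069, -0.998, 0.0], [0.002, -0.0, -1.0]]
force: [-0.8, -0.1, -1.4]
opening: 0.339
grasp_force: 30.0
```

Call:
servo_tool(
  targets=[
    {"offset":[0,0,0],"dr":[0,0,0]},
    {"offset":[0,0,0],"dr":[0,0,0]},
    {"offset":[0,0,0],"dr":[0,0,0]},
    {"offset":[0,0,0],"dr":[0,0,0]},
    {"offset":[0,0,-0.01],"dr":[0,0,0]},
    {"offset":[0,0,-0.03],"dr":[0,0,0]},
    {"offset":[0,0,-0.06],"dr":[0,0,0]},
    {"offset":[0,0,-0.09],"dr":[0,0,0]},
    {"offset":[0,0,-0.1],"dr":[0,0,0]},
    {"offset":[0,0,-0.1],"dr":[0,0,0]},
    {"offset":[0,0,-0.1],"dr":[0,0,0]},
  ],
  gripper=0,
)

```text
time_s: 27.35
position: [0.6303, 0.2401, 0.1086]
tcp_rot: [[0.998, 0.069, 0.001], [0.069, -0.998, 0.0], [0.001, -0.0, -1.0]]
force: [0.2, 0.5, -0.5]
opening: 0.498
grasp_force: 0.0
```

```bash
python3 -c "
from h import *
to(.432,-.0625,.11,-10.5)"
```

```text
at [0.6303 0.2401 0.1086] yaw 4.0 -> offset [-0.2187  0.2883 -0.0016] dr z 14.5
```

Call:
servo_tool(
  targets=[
    {"offset":[-0.01,0.013,0],"dr":[0,0,1]},
    {"offset":[-0.03,0.04,0],"dr":[0,0,2]},
    {"offset":[-0.053,0.07,0],"dr":[0,0,3]},
    {"offset":[-0.076,0.1,0],"dr":[0,0,5]},
    {"offset":[-0.099,0.13,0],"dr":[0,0,7]},
    {"offset":[-0.121,0.16,0],"dr":[0,0,9]},
    {"offset":[-0.144,0.19,0],"dr":[0,0,11]},
    {"offset":[-0.167,0.22,0],"dr":[0,0,13]},
    {"offset":[-0.19,0.25,0],"dr":[0,0,14.5]},
    {"offset":[-0.208,0.274,0],"dr":[0,0,14.5]},
    {"offset":[-0.217,0.286,0],"dr":[0,0,14.5]},
    {"offset":[-0.2185,0.2885,0],"dr":[0,0,14.5]},
    {"offset":[-0.2185,0.2885,0],"dr":[0,0,14.5]},
    {"offset":[-0.2185,0.2885,0],"dr":[0,0,14.5]},
  ],
  gripper=-0.42,
)

```text
time_s: 28.52
position: [0.4321, -0.0623, 0.1073]
tcp_rot: [[0.983, -0.183, -0.001], [-0.183, -0.983, 0.001], [-0.001, -0.001, -1.0]]
force: [-0.3, -0.5, 0.1]
opening: 0.714
grasp_force: 0.0
```

```bash
sed -i 's/m\[262:\]/m[275:]/' cop.py; python3 cop.py 90; python3 -c "
from h import *
import cv2
to(.432,-.0625,.0035,-10.5)
cv2.imwrite('pics/w8.png',viewer.capture('wrist')['color'][:,:,::-1])"
```

```text
center [ 0.4317 -0.0622] size mm [29.9 91.1] fit (np.float64(0.0005706969036906766), array([ 0.43166971, -0.06224287]), np.float64(167.59336221538055)) px [321. 193.]
center [0.446  0.2019] size mm [ 56.9 102.1] fit (np.float64(0.014737120205918346), array([0.4460265 , 0.20186111]), np.float64(-87.9453029223753)) px [ 39. 228.]
at [ 0.4324 -0.062   0.1075] yaw -10.5 -> offset [-0.0002  0.0006  0.104 ] dr z -0.0
```

View pics/w8.png

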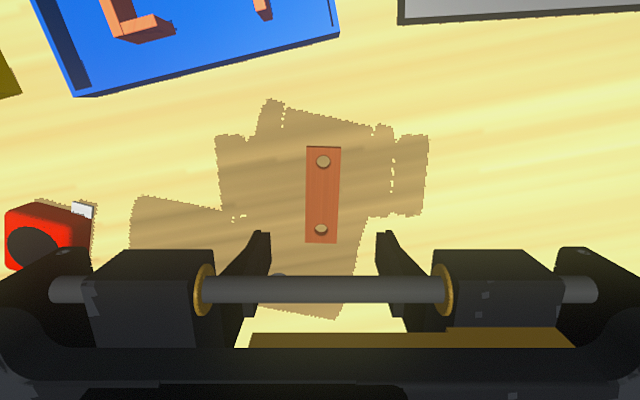

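Link measures 29.9 × 91.1 mm at (0.4317, −0.0622), yaw −12.4°, centred between the fingers; the nut is well clear. Descend and grip.

Call:
servo_tool(
  targets=[
    {"offset":[0,0,0.01],"dr":[0,0,1.8]},
    {"offset":[0,0,0.035],"dr":[0,0,1.8]},
    {"offset":[0,0,0.06],"dr":[0,0,1.8]},
    {"offset":[0,0,0.08],"dr":[0,0,1.8]},
    {"offset":[0,0,0.093],"dr":[0,0,1.8]},
    {"offset":[0,0,0.101],"dr":[0,0,1.8]},
    {"offset":[0,0,0.1045],"dr":[0,0,1.8]},
    {"offset":[0,0,0.1045],"dr":[0,0,1.8]},
    {"offset":[0,0,0.1045],"dr":[0,0,1.8]},
    {"offset":[0,0,0.1045],"dr":[0,0,1.8]},
  ],
)

```text
time_s: 29.45
position: [0.4328, -0.0628, 0.0042]
tcp_rot: [[0.977, -0.214, 0.002], [-0.214, -0.977, -0.001], [0.002, 0.0, -1.0]]
force: [-1.0, -0.1, -0.0]
opening: 0.71
grasp_force: 0.0
```

Call:
servo_tool(
  targets=[
    {"offset":[0,0,0],"dr":[0,0,0]},
    {"offset":[0,0,0],"dr":[0,0,0]},
    {"offset":[0,0,0],"dr":[0,0,0]},
    {"offset":[0,0,0],"dr":[0,0,0]},
    {"offset":[0,0,0],"dr":[0,0,0]},
    {"offset":[0,0,0],"dr":[0,0,0]},
    {"offset":[0,0,0],"dr":[0,0,0]},
    {"offset":[0,0,0],"dr":[0,0,0]},
    {"offset":[0,0,0],"dr":[0,0,0]},
  ],
  gripper=1,
)

```text
time_s: 30.2
position: [0.4322, -0.0627, 0.0037]
tcp_rot: [[0.977, -0.214, 0.0], [-0.214, -0.977, 0.0], [0.0, -0.0, -1.0]]
force: [0.5, 0.7, 2.0]
opening: 0.335
grasp_force: 30.0
```

```bash
python3 -c "
from h import *
to(.623,.324,.085,4)"
```

```text
at [ 0.4322 -0.0627  0.0037] yaw -12.4 -> offset [ 0.1036 -0.4186 -0.0813] dr z -16.4
```

Call:
servo_tool(
  targets=[
    {"offset":[0,0,-0.004],"dr":[0,0,0]},
    {"offset":[0,0,-0.012],"dr":[0,0,0]},
    {"offset":[0,0,-0.03],"dr":[0,0,0]},
    {"offset":[0,0,-0.05],"dr":[0,0,0]},
    {"offset":[0.001,-0.005,-0.068],"dr":[0,0,0]},
    {"offset":[0.004,-0.018,-0.078],"dr":[0,0,-1]},
    {"offset":[0.01,-0.04,-0.081],"dr":[0,0,-2]},
    {"offset":[0.017,-0.07,-0.081],"dr":[0,0,-3]},
    {"offset":[0.026,-0.105,-0.081],"dr":[0,0,-4]},
    {"offset":[0.035,-0.14,-0.081],"dr":[0,0,-6]},
    {"offset":[0.044,-0.178,-0.081],"dr":[0,0,-8]},
    {"offset":[0.053,-0.215,-0.081],"dr":[0,0,-10]},
    {"offset":[0.062,-0.252,-0.081],"dr":[0,0,-11]},
    {"offset":[0.071,-0.288,-0.081],"dr":[0,0,-12]},
    {"offset":[0.08,-0.324,-0.081],"dr":[0,0,-13]},
    {"offset":[0.088,-0.357,-0.081],"dr":[0,0,-14.5]},
    {"offset":[0.096,-0.387,-0.081],"dr":[0,0,-16]},
    {"offset":[0.101,-0.408,-0.081],"dr":[0,0,-16.5]},
    {"offset":[0.1035,-0.417,-0.081],"dr":[0,0,-16.5]},
    {"offset":[0.1035,-0.4185,-0.081],"dr":[0,0,-16.5]},
  ],
)

```text
time_s: 31.87
position: [0.6229, 0.3254, 0.0844]
tcp_rot: [[0.997, 0.074, 0.0], [0.074, -0.997, 0.0], [0.0, -0.0, -1.0]]
force: [0.4, -0.1, -1.8]
opening: 0.335
grasp_force: 30.0
```

Call:
servo_tool(
  targets=[
    {"offset":[0,0,0],"dr":[0,0,0]},
    {"offset":[0,0,0],"dr":[0,0,0]},
    {"offset":[0,0,0],"dr":[0,0,0]},
    {"offset":[0,0,0],"dr":[0,0,0]},
  ],
)

```text
time_s: 32.2
position: [0.6224, 0.3224, 0.0846]
tcp_rot: [[0.997, 0.071, -0.001], [0.071, -0.997, -0.001], [-0.001, 0.001, -1.0]]
force: [0.6, -0.5, -2.9]
opening: 0.334
grasp_force: 30.0
```

```bash
python3 - <<'E'
from h import *
import cv2
to(.623,.324,.008,4)
# yellow inner-floor/rim extents in the wrist view, row 150-230
c=viewer.capture("wrist"); m=cv2.inRange(cv2.cvtColor(c["color"],cv2.COLOR_RGB2HSV),(26,200,60),(33,255,255))
for r in(140,180,220):
    x=np.where(m[r])[0]; print(r,x.min(),x.max(),ray(c,[(x.min(),r),(x.max(),r)],.024).round(4).tolist())
E
```

```text
at [0.6224 0.3224 0.0846] yaw 4.1 -> offset [ 0.0008 -0.0016  0.0766] dr z 0.1
140 238 525 [[0.6722, 0.3864], [0.6869, 0.178]]
180 244 517 [[0.6424, 0.3823], [0.6569, 0.1759]]
220 246 509 [[0.6097, 0.381], [0.6243, 0.1736]]
```

Tray edges confirm centre y ≈ 0.278. Lower and release.

Call:
servo_tool(
  targets=[
    {"offset":[0.002,0,0.01],"dr":[0,0,0]},
    {"offset":[0.003,0,0.027],"dr":[0,0,0]},
    {"offset":[0.003,0,0.047],"dr":[0,0,0]},
    {"offset":[0.003,0,0.061],"dr":[0,0,0]},
    {"offset":[0.003,0,0.07],"dr":[0,0,0]},
    {"offset":[0.003,0,0.075],"dr":[0,0,0]},
    {"offset":[0.003,0,0.077],"dr":[0,0,0]},
    {"offset":[0.003,0,0.077],"dr":[0,0,0]},
    {"offset":[0.003,0,0.077],"dr":[0,0,0]},
    {"offset":[0.003,0,0.077],"dr":[0,0,0]},
  ],
)

```text
time_s: 33.08
position: [0.6265, 0.3244, 0.008]
tcp_rot: [[0.997, 0.072, 0.002], [0.072, -0.997, 0.001], [0.002, -0.0, -1.0]]
force: [-0.4, -0.2, -2.4]
opening: 0.335
grasp_force: 30.0
```

Call:
servo_tool(
  targets=[
    {"offset":[0,0,0],"dr":[0,0,0]},
    {"offset":[0,0,0],"dr":[0,0,0]},
    {"offset":[0,0,0],"dr":[0,0,0]},
    {"offset":[0,0,0],"dr":[0,0,0]},
    {"offset":[0,0,-0.01],"dr":[0,0,0]},
    {"offset":[0,0,-0.03],"dr":[0,0,0]},
    {"offset":[0,0,-0.06],"dr":[0,0,0]},
    {"offset":[0,0,-0.1],"dr":[0,0,0]},
    {"offset":[-0.02,0,-0.14],"dr":[0,0,0]},
    {"offset":[-0.04,0,-0.18],"dr":[0,0,0]},
    {"offset":[-0.07,0.02,-0.21],"dr":[0,0,0]},
    {"offset":[-0.1,0.05,-0.22],"dr":[0,0,0]},
    {"offset":[-0.12,0.08,-0.22],"dr":[0,0,0]},
    {"offset":[-0.13,0.1,-0.22],"dr":[0,0,0]},
    {"offset":[-0.13,0.1,-0.22],"dr":[0,0,0]},
    {"offset":[-0.13,0.1,-0.22],"dr":[0,0,0]},
    {"offset":[-0.13,0.1,-0.22],"dr":[0,0,0]},
  ],
  gripper=0,
)

```text
time_s: 34.5
position: [0.5045, 0.2154, 0.2284]
tcp_rot: [[0.997, 0.072, 0.002], [0.072, -0.997, 0.001], [0.002, -0.001, -1.0]]
force: [0.5, -0.1, 0.0]
opening: 0.503
grasp_force: 0.0
```

```bash
python3 - <<'E'
from h import *
import cv2
print(bot.read_state()["position"])
lo,hi=(3,90,50),(14,225,255)
def blobs(n,z,ymin=30):
    c=viewer.capture(n); hsv=cv2.cvtColor(c["color"],cv2.COLOR_RGB2HSV); m=cv2.inRange(hsv,lo,hi)
    cs,_=cv2.findContours(m,cv2.RETR_EXTERNAL,cv2.CHAIN_APPROX_NONE)
    for q in cs:
        if cv2.contourArea(q)>30:
            b=cv2.minAreaRect((ray(c,q[:,0],z)*1e4).astype(np.float32)); x=np.array(b[0])/1e4
            if .3<x[0]<.75 and abs(x[1])<.45: print(n,"z",z,"center",x.round(4),"size mm",(np.array(b[1])/10).round(1),"ang %.0f"%b[2])
blobs("wrist",.014); blobs("scene",.014); blobs("side",.014)
c=viewer.capture("side"); m=cv2.inRange(cv2.cvtColor(c["color"],cv2.COLOR_RGB2HSV),(0,220,90),(3,255,255)); q=np.argwhere(m); print("tape side",q.min(0),q.max(0))
E
```

```text
[0.50447372 0.21543348 0.22843623]
wrist z 0.014 center [0.4351 0.1912] size mm [61.4 67. ] ang 63
wrist z 0.014 center [ 0.6198 -0.0461] size mm [83.  36.5] ang 2
wrist z 0.014 center [0.6227 0.0477] size mm [97.6 34.2] ang 22
scene z 0.014 center [ 0.6218 -0.0388] size mm [85.  53.6] ang 22
scene z 0.014 center [0.6196 0.0633] size mm [92.5 57.9] ang 21
scene z 0.014 center [0.6346 0.2346] size mm [51.5 33.5] ang 4
scene z 0.014 center [0.6302 0.3182] size mm [88.6 34.1] ang 4
side z 0.014 center [0.6187 0.3286] size mm [94.7 35.7] ang 4
side z 0.014 center [0.6237 0.2458] size mm [55.8 36.9] ang 5
side z 0.014 center [0.6272 0.0502] size mm [103.2  72.3] ang 20
side z 0.014 center [ 0.6278 -0.0521] size mm [89.9 80.9] ang 23
tape side [251 290] [288 332]
```

All five parts are where they should be and the tape hasn't moved. Handing in.

```bash
python3 -c "
from rig import ticket
print(ticket.hand_in())"
```

```text
the job is handed in; nothing more can be done
None
```

All five parts are in their trays (L and Z in blue, both links in yellow, die in grey) and the tape measure is where it lay; I handed the job in at about 35 s, and no verdict came back.

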